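# Widen the bay of a notched ware rack for one more pot

## Task

Make room in the pottery's ware rack for the oblong vase: first take the clay roller off the rails and lay it in the tool tray. Then lift the sliding stop out of its notches, shift it along to the next pair of notches away from the bowl (where the roller lay) and let it drop fully home there. Finally set the vase down gently, upright, on the board between the bowl and the stop, leaving the bowl standing in the rack and the jar and mug where they are.

Things in the scene. Friction and masses are not known exactly. Their poses are not given: they have to be found in the camera images.
- rack: Wooden ware rack, fixed. Origin: centre of its underside, on the table. Base board 170 mm (its x) x 290 mm (its y), 15 mm thick. Two rails along y, full length, 14 mm thick, inner faces at x = -55 and +55 mm, tops at z = 55 mm, leave a channel floored by the board (z = 15 mm). An end block as high as the rails closes the channel at the +y end (inner face y = +130 mm); the -y end is open.
- rack_next (a point): Middle of the channel (rack's x = 0) at the notches where the stop must go: y = -26 mm, at notch floor height z = 40 mm in the rack's frame; axes as the rack's. Each rail has four notches open at the top, 14 mm wide along y, 15 mm deep, opposite each other, centred at the rack's y = +94, +34, -26 and -86 mm.
- stop: Loose stop, about 120 g, across the channel, x along the rack's x. Origin: centre of its underside. Plate 100 (x) x 10 (y) mm, z 0 to 40; steel bar 144 (x) x 8 (y) mm, z 22 to 32, whose ends are lugs resting in the notches; finger tab 40 (x) x 10 (y) mm, z 38 to 80. Starts in the notches at the rack's y = +34 mm. Seated, its origin is at the rack's z = 18 mm; raised over 15 mm the lugs clear the rails.
- roller: Loose wooden clay roller, about 100 g: cylinder 24 mm in diameter, 150 mm long, with a 14 mm thick, 20 mm long nub at each end. Origin: its centre, x along its axis. Starts lying across both rails along the rack's x, in the mouths of the notches at the rack's y = -26 mm, axis at z = 65 mm. It rolls, so its turn about x may change.
- tray: Open aluminium tool tray, fixed to the table: 280 mm (its x) x 120 mm (its y) outside, walls 5 mm thick and 25 mm high, floor 5 mm thick. Origin: centre of its underside on the table.
- vase: Loose slab-built clay vase: upright oblong box, open at the top, 60 mm (its x) x 40 mm (its y) x 100 mm high, walls 6 mm thick, about 250 g. Origin: centre of its underside. It stands on the table at one of three places to the robot's right, shared with the jar and the mug.
- bowl: Loose small round pale bowl, 72 mm in diameter, 40 mm high, standing on the rack's board between the end block and the stop, centre near y = +89 mm in the rack's frame. Origin: centre of its underside. It stays in the rack.
- jar: Bystander: lidded round jar, 60 mm in diameter, 85 mm high, standing on the table at the robot's right. Origin: centre of its underside. Not to be disturbed.
- mug: Bystander: round mug, 66 mm in diameter, 80 mm high, with a handle on its +y side, standing on the table at the robot's right. Origin: centre of its underside. Not to be disturbed.
There are look-alikes about, which are no part of the job. There is more than one size of the stop; the one meant has the size given above.

How it is judged:
By the outcome, as a careful person would: the job done as asked, in the order asked, and still so for the second after the job is handed in, with the robot touching nothing.
It also fails if it takes over 69 s, if anything falls off the work surface, if the arm or the gripper's body presses on something with over 40 N, if the wrist force passes 120 N, or if a joint passes its speed limit or range.

## Robot

A 6-joint arm with a two-finger parallel gripper is mounted at the origin on the work surface. World frame = base frame: x ahead of the robot, y to its left, z up, the work surface at z = 0. Lengths are in m, angles in rad, forces in N, time in s.
With the tool pointing down it reaches from about 0.425 to 0.95 m from the base axis. Payload 3.5 kg.
Tool frame: the origin (TCP) lies at the very end of the fingers, on their centre line; the grasp point (between the pads) lies 19 mm behind it; z points along the fingers, y is the line along which they close (so a half turn about z gives the same grasp; the last joint's range is limited). The gripper opens to 85 mm and grips with 20 to 120 N. Pads are 22 mm wide; open, the fingers measure 114 mm over their backs; the gripper's body (76 mm by 85 mm) begins 54 mm behind the grasp point. The pads swing forward as they close: fully open they stand 13 mm farther back than shut.
Start: joints at [-1.292, 0.286, 1.577, -0, 1.279, -0.15], TCP at [0.281, -0.614, 0.231] pointing down, gripper open.
Joint ranges: [-2.77, 2.77], [-0.9, 2.22], [0.21, 2.48], [-1.53, 4.67], [0.24, 2.81], [-2.84, 2.84]. Speed limits (rad/s): [2.79, 2.79, 3.14, 3.14, 3.14, 3.14].

## Interface

Orientations are given as a unit quaternion [x, y, z, w].
In Python, from plant import ctrl gives the robot as it stands.
- The arm moves only by the tool carry_out, never from a script. Its argument "deltas" is one flat list of numbers, 6 for each row, row after row: the shift along the tool's x, y, z in m, then the turn, a rotation vector about the tool's x, y, z in rad. A call has 1 to 5 rows; each row is the pose to reach, as a shift and turn from the pose commanded when the call began, along the tool's axes at that moment; what a row does not reach only later rows make up. A row lasts 1/8 s, in which the tool goes at most 62.5 mm and 10.7 degrees, less where a joint would pass 70% of its speed; a pose out of reach is approached as far as the arm can. A call with a gripper value outside its range is refused whole. "grip" is the opening in per cent of the stroke, from 0 (shut) to 100 (fully open), set as the call begins (left out, the last holds). The fingers move at their own pace and stop on an object; "grip_force" is the grip in N (left out, the last holds). Time passes only in rows, so rows that repeat a pose let the fingers close. It gives the time, the measured TCP pose, the force, the opening and the grip force at its end, in the units of the state.
- ctrl.get_state(): the state, without advancing time (a new reading comes with each control period).
- ctrl.read_camera(name): name is "side" or "top" or "wrist"; returns (picture, depth): 400x640x3 uint8, red, green, blue; 400x640 float32, m along the optical axis (not along the pixel's ray), 0 where there is no reading.
- ctrl.camera_model(name): a dict with "intrinsics" (3x3 intrinsics, pixels), "k1" (the pictures are not rectified: a ray, as slopes to the right and down, at radius r is drawn at 1 + k1 r^2 times it, then the intrinsics apply), "extrinsics" (4x4, takes a point from world to camera coordinates); the wrist camera has in their place "hand_eye" (4x4, takes a point from camera to tool coordinates, whose origin is the TCP and whose axes are the flange's). Camera axes: x right, y down, z forward; pixel columns grow to the right and rows downward; lengths in m; the calibration is good to about 2 mm. A picture is of the moment at which its call begins: read the wrist's pose just before it. camera_model takes no time and is no camera call.
- ctrl.sign_off(): hands the job in; it is judged then, once.
Trained networks look in the newest picture that a camera, given by its name, has taken for a name from the list of things; names that differ only in an ending like _2 or _b are one class to them, and where a whole thing is asked for, a point or a joint stands for the part that bears it (a point fixed in the world has none). Each returns a list of dicts, best first, with "score" (0 to 1); they miss things now and then, are a little off and sometimes report something else, mostly with a low value. They report only what shows in the picture. A call takes as long as a camera call. They do not tell look-alikes from the thing itself.
- ctrl.find_in(camera, query): "uv" ([column, row] in pixels, amid what is visible of it).
The state is a dict: "time": time; "qpos": joint angles; "dq": joint speeds; "joint_efforts": joint torques, N m; "eef_pos": TCP position; "tcp_rot": TCP orientation; "contact_force": force on the tool from outside, world axes, zero at the start; "wrist_torque": the same for the moment, N m; "opening": opening from 0.0 (shut) to 1.0 (fully open); "finger_force": force on a finger pad.
Only numpy, scipy, OpenCV 4.12 (cv2) and the standard library are available. Lean on these libraries where they do the work, as an engineer would, in place of code of your own. Each camera call takes 0.05 s, during which the arm holds its last target. There are 200 camera calls.

## Working session

There is one attempt and no reset: what is moved stays moved. The work goes in short steps, Python scripts to look and compute and a tool call to move; the robot and the scene stay as the last step left them, time stands still between calls to the robot, and variables do not carry over. Pictures are saved under pics/ and viewed, at most 12 in all, crops included, and the job is handed in when it is done.

Besides the shell and the picture viewer there is one more tool, called after "Request:" as name(argument=value, ...), one argument or row to a line, values as JSON. carry_out: Moves the arm, as the interface text tells. Its arguments: {"type":"object","properties":{"deltas":{"type":"array"},"grip":{"type":"number"},"grip_force":{"type":"number"}},"required":["deltas"]}

```bash
ls; mkdir -p pics; cat > h.py <<'E'
import numpy as np, cv2
from scipy.spatial.transform import Rotation as R
from plant import ctrl
def cam(name):
    s=ctrl.get_state(); im,d=ctrl.read_camera(name); m=ctrl.camera_model(name)
    if name=="wrist":
        T=np.eye(4);T[:3,:3]=R.from_quat(s["tcp_rot"]).as_matrix();T[:3,3]=s["eef_pos"]
        W=T@np.array(m["hand_eye"])
    else: W=np.linalg.inv(np.array(m["extrinsics"]))
    return im,d,m,W
def cloud(d,m,W):
    K=np.array(m["intrinsics"],float);h,w=d.shape
    u,v=np.meshgrid(np.arange(w),np.arange(h))
    p=np.stack([u,v],-1).reshape(-1,1,2).astype(np.float64)
    q=cv2.undistortPoints(p,K,np.array([m["k1"],0,0,0,0.])).reshape(h,w,2)
    P=np.concatenate([q*d[...,None],d[...,None]],-1)@W[:3,:3].T+W[:3,3]
    P[d==0]=np.nan
    return P
def save(n,im): cv2.imwrite(n,im[...,::-1])
E
python3 - <<'E'
from h import *
for n in ("top","side"):
    im,d,m,W=cam(n); save(f"pics/{n}.png",im); P=cloud(d,m,W); np.save(f"{n}.npy",P)
    print(n,W.round(3).tolist())
    for q in ("rack","stop","roller","tray","vase","bowl","jar","mug"):
        for r in ctrl.find_in(n,q)[:3]:
            u,v=map(int,r["uv"]); print(q,round(r["score"],2),(u,v),P[v,u].round(3))
s=ctrl.get_state();print(s["time"],s["tcp_rot"],s["eef_pos"])
E
```

```text
pics
top [[0.027, -0.983, 0.183, 0.399], [-0.999, -0.031, -0.021, 0.031], [0.027, -0.182, -0.983, 1.329], [0.0, 0.0, 0.0, 1.0]]
rack 0.56 (291, 213) [0.593 0.067 0.018]
stop 0.76 (347, 129) [ 0.817 -0.081  0.104]
stop 0.6 (282, 213) [0.593 0.093 0.01 ]
tray 0.88 (174, 254) [0.469 0.391 0.002]
tray 0.61 (301, 214) [0.582 0.038 0.078]
vase 0.57 (398, 291) [ 0.384 -0.239  0.008]
bowl 0.72 (259, 211) [0.596 0.158 0.018]
jar 0.78 (409, 201) [ 0.625 -0.254  0.086]
mug 0.65 (450, 255) [ 0.488 -0.388  0.005]
side [[-0.965, -0.209, 0.157, 0.459], [-0.261, 0.729, -0.633, 0.601], [0.018, -0.652, -0.758, 0.784], [0.0, 0.0, 0.0, 1.0]]
rack 0.81 (332, 247) [0.565 0.129 0.044]
stop 0.98 (327, 230) [0.585 0.1   0.066]
stop 0.97 (257, 159) [ 0.841 -0.092  0.051]
stop 0.56 (398, 269) [0.407 0.139 0.034]
roller 0.85 (337, 211) [0.576 0.042 0.07 ]
tray 0.57 (339, 372) [0.483 0.382 0.004]
vase 0.9 (425, 158) [ 0.387 -0.21   0.067]
bowl 0.84 (321, 248) [0.591 0.13  0.031]
mug 0.93 (402, 120) [ 0.472 -0.355  0.072]
0.9 [ 9.77102891e-01  2.12767338e-01  9.88515300e-06 -1.88776032e-05] [ 0.2806851  -0.61384207  0.23131663]
```

View pics/top.png

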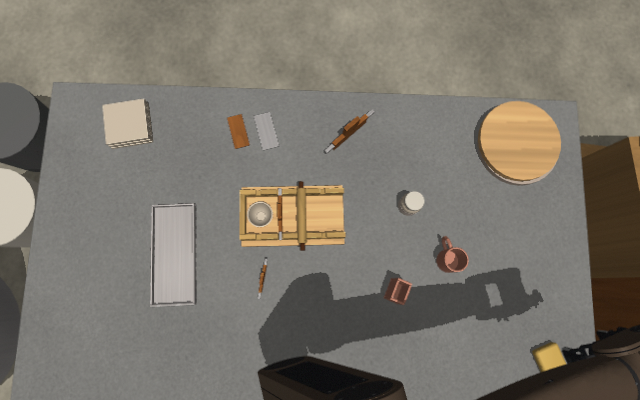

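View pics/side.png

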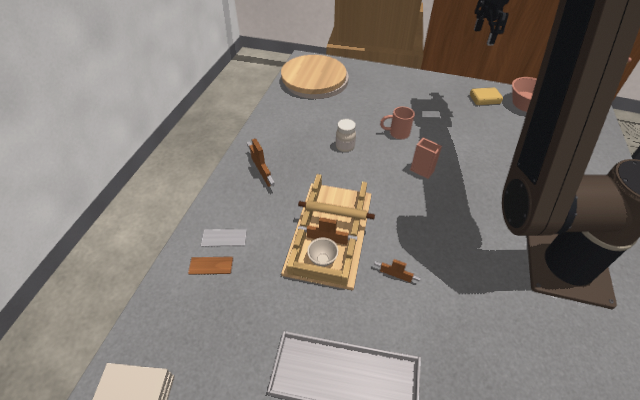

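Candidates for the stop: the one in the rack (top 282,213; side 327,230), a smaller one (top 263,278; side 398,269), a larger one (top 349,130; side 257,159). I choose the one in the rack, between bowl and roller. The vase is at top (400,290), the roller at top (301,215), and the tray at top (174,254).

```bash
python3 - <<'E'
from h import *
im=cv2.imread("pics/top.png")
T=np.load("top.npy"); S=np.load("side.npy")
def sel(P,b):
    x,y,z=P[...,0],P[...,1],P[...,2]
    return P[(x>b[0])&(x<b[1])&(y>b[2])&(y<b[3])&(z>b[4])&(z<b[5])]
def rep(n,Q):
    r=cv2.minAreaRect((Q[:,:2]*1000).astype(np.float32)); print(n,len(Q),np.round(r[0],1),np.round(r[1],1),round(r[2],1),"zmed",Q[:,2].mean().round(4))
for nm,P in(("top",T),("side",S)):
    print(nm)
    rep("roller",sel(P,(.45,.72,-.02,.09,.066,.095)))
    rep("rack",sel(P,(.45,.72,-.14,.25,.011,.2)))
    rep("rail",sel(P,(.45,.72,-.14,.25,.048,.06)))
    rep("stoptab",sel(P,(.45,.72,.06,.15,.075,.11)))
    rep("vase",sel(P,(.33,.45,-.3,-.15,.07,.11)))
    rep("tray",sel(P,(.3,.65,.28,.52,.015,.035)))
    rep("bowl",sel(P,(.57,.62,.1,.2,.04,.06))) 
big=cv2.resize(im[160:320,220:420],(800,640))[:600]; 
cv2.imwrite("pics/crop.png",cv2.resize(im[175:310,225:425],(800,540),interpolation=cv2.INTER_CUBIC))
E
```

```text
top
roller 520 [580.4  38.1] [190.3  21.9] 1.9 zmed 0.0731
rack 5861 [565.   61.5] [218.4 289.8] 4.1 zmed 0.0327
rail 1292 [581.4  63.8] [154.2 286.7] 2.1 zmed 0.0542
stoptab 63 [585.1  98.1] [38.3  8.4] 2.1 zmed 0.0969
vase 255 [ 383.9 -227.2] [42.9 60.5] 69.2 zmed 0.0933
tray 676 [468.3 389.9] [281.2 123. ] 4.1 zmed 0.0229
bowl 171 [594.5 151.2] [97.  49.5] 89.7 zmed 0.0511
side
roller 545 [579.9  56.3] [189.7  66.1] 2.0 zmed 0.072
rack 6593 [564.6  60.3] [218.4 292.6] 3.7 zmed 0.0368
rail 1722 [581.6  61.2] [153.  290.1] 2.5 zmed 0.0538
stoptab 159 [585.8  95.3] [39.9 12.6] 4.1 zmed 0.0899
vase 388 [ 386.  -227.8] [43.3 59.8] 68.2 zmed 0.0881
tray 998 [468.8 387.6] [281.2 121.4] 4.6 zmed 0.0225
bowl 356 [594.3 149.9] [49.  99.9] 0.4 zmed 0.051
```

View pics/crop.png

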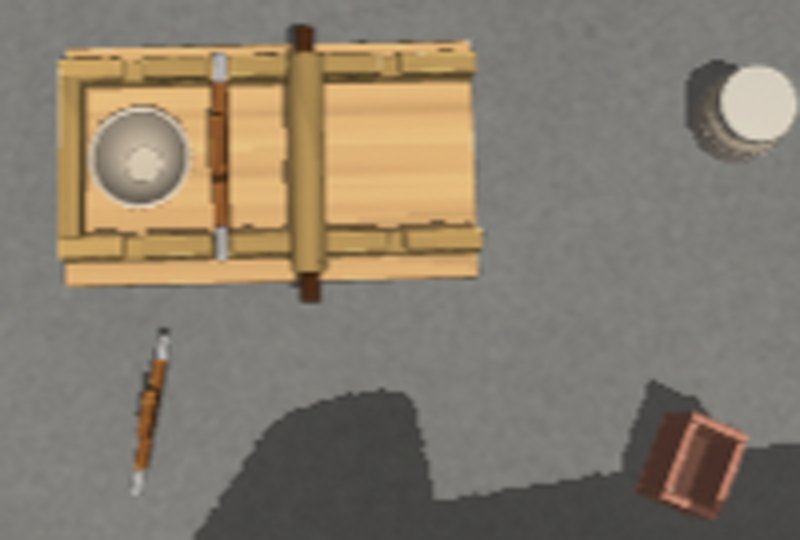

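The crop confirms the choice: the stop with the steel bar ends lies in the notches between the bowl (140,155) and the roller (305,160), and the vase is at (705,460). Rack origin ≈ (0.581, 0.063), yaw ≈ 2.1°.

```bash
cat > go.py <<'E'
import sys
from h import *
# usage: go.py x y z yaw_deg (tool x axis heading, tool down)
a=list(map(float,sys.argv[1:5])); s=ctrl.get_state()
A=R.from_quat(s["tcp_rot"]); y=np.radians(a[3]/2)
B=R.from_quat([np.cos(y),np.sin(y),0,0])
print("shift",A.inv().apply(np.array(a[:3])-s["eef_pos"]).round(4),"turn",(A.inv()*B).as_rotvec().round(4),"t",s["time"],"pos",np.round(s["eef_pos"],4),"q",np.round(s["qpos"],2))
E
python3 go.py .581 .038 .2 2.1
```

```text
shift [ 0.5442 -0.468   0.0313] turn [-0.     -0.      0.3922] t 0.9 pos [ 0.2807 -0.6138  0.2313] q [-1.29  0.29  1.58  0.    1.28 -0.15]
```

Request:
carry_out(
  deltas=[0.045, -0.039, 0, 0, 0, 0.1, 0.09, -0.078, 0, 0, 0, 0.2, 0.135, -0.117, 0, 0, 0, 0.3, 0.18, -0.156, 0, 0, 0, 0.392, 0.225, -0.195, 0, 0, 0, 0.392],
  grip=60,
)

```text
time: 1.52
eef_pos: [0.4048, -0.3413, 0.2316]
tcp_rot: [1.0, 0.018, 0.0, 0.0]
contact_force: [0.9, -0.0, 0.1]
opening: 0.594
finger_force: 0.0
```

```bash
python3 go.py .581 .038 .2 2.1
```

```text
shift [ 0.1897 -0.3727  0.0315] turn [ 0.0006 -0.0007 -0.0008] t 1.525 pos [ 0.4048 -0.3413  0.2316] q [-0.89 -0.04  1.93  0.    1.25  0.64]
```

Request:
carry_out(
  deltas=[0.027, -0.053, 0.004, 0, 0, 0, 0.054, -0.106, 0.008, 0, 0, 0, 0.081, -0.16, 0.013, 0, 0, 0, 0.108, -0.213, 0.018, 0, 0, 0, 0.136, -0.266, 0.022, 0, 0, 0],
)

```text
time: 2.15
eef_pos: [0.5309, -0.0703, 0.2096]
tcp_rot: [1.0, 0.018, 0.0, 0.0]
contact_force: [0.4, -1.3, -0.1]
opening: 0.6
finger_force: 0.0
```

Request:
carry_out(
  deltas=[0.026, -0.05, 0.004, 0, 0, 0, 0.053, -0.103, 0.009, 0, 0, 0, 0.053, -0.103, 0.009, 0, 0, 0],
)

```text
time: 2.52
eef_pos: [0.5801, 0.0363, 0.1998]
tcp_rot: [1.0, 0.021, -0.0, -0.0]
contact_force: [-0.7, -0.9, 0.2]
opening: 0.601
finger_force: 0.0
```

```bash
python3 - <<'E'
from h import *
im,d,m,W=cam("wrist"); save("pics/w1.png",im); P=cloud(d,m,W); np.save("w1.npy",P)
def sel(b):
    x,y,z=P[...,0],P[...,1],P[...,2]
    return P[(x>b[0])&(x<b[1])&(y>b[2])&(y<b[3])&(z>b[4])&(z<b[5])]
def rep(n,Q):
    if len(Q)<5: return print(n,len(Q))
    r=cv2.minAreaRect((Q[:,:2]*1000).astype(np.float32)); print(n,len(Q),np.round(r[0],1),np.round(r[1],1),round(r[2],1),Q.mean(0).round(4),Q[:,2].max().round(4))
rep("roller",sel((.45,.72,0,.07,.068,.095)))
rep("tab",sel((.45,.72,.06,.15,.08,.11)))
rep("rail",sel((.45,.72,-.14,.25,.048,.06)))
print(np.nanmin(P.reshape(-1,3),0),np.nanmax(P.reshape(-1,3),0))
E
python3 go.py .581 .038 .2 2.1
```

```text
roller 3687 [579.7  37.1] [188.6  23.5] 3.1 [0.5881 0.0377 0.0752] 0.0802
tab 663 [585.1  97.3] [40.  10.8] 3.0 [0.5867 0.0959 0.0966] 0.1012
rail 9756 [588.1  63.5] [141.4 290.4] 2.9 [0.5902 0.1017 0.0557] 0.06
[ 0.17220471 -0.52770103 -0.00194657] [0.79718745 0.57078522 0.30516278]
shift [ 0.0015 -0.0035 -0.    ] turn [0.0002 0.0007 0.0037] t 2.575 pos [0.5797 0.0345 0.2   ] q [-0.12  0.11  1.84 -0.    1.19  1.42]
```

View pics/w1.png

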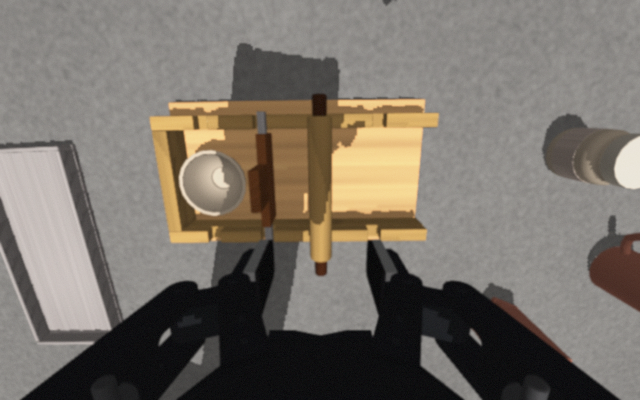

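The view shows the roller at (318,180), the stop at (265,180) and the bowl at (210,182), all as estimated. Descending on the roller.

Request:
carry_out(
  deltas=[0.001, -0.003, 0.05, 0, 0, -0.014, 0.001, -0.003, 0.1, 0, 0, -0.014, 0.001, -0.003, 0.135, 0, 0, -0.014, 0.001, -0.003, 0.154, 0, 0, -0.014, 0.001, -0.003, 0.154, 0, 0, -0.014],
)

```text
time: 3.2
eef_pos: [0.5797, 0.0349, 0.0456]
tcp_rot: [1.0, 0.025, -0.001, -0.0]
contact_force: [0.6, -0.2, 0.8]
opening: 0.601
finger_force: 0.0
```

Request:
carry_out(
  deltas=[0, 0, 0, 0, 0, 0, 0, 0, 0, 0, 0, 0, 0, 0, 0, 0, 0, 0, 0, 0, 0, 0, 0, 0, 0, 0, 0, 0, 0, 0],
  grip=10,
  grip_force=40,
)

```text
time: 3.82
eef_pos: [0.5818, 0.0362, 0.0482]
tcp_rot: [1.0, 0.025, 0.002, -0.0]
contact_force: [-0.6, 2.6, 5.9]
opening: 0.265
finger_force: 39.5
```

Request:
carry_out(
  deltas=[0, 0, -0.03, 0, 0, 0, 0, 0, -0.07, 0, 0, 0, 0, 0, -0.12, 0, 0, 0, 0, 0, -0.13, 0, 0, 0],
)

```text
time: 4.32
eef_pos: [0.5825, 0.0352, 0.1806]
tcp_rot: [1.0, 0.026, 0.004, 0.001]
contact_force: [0.4, -0.0, -0.4]
opening: 0.267
finger_force: 39.5
```

```bash
python3 go.py .4685 .389 .12 4.2
```

```text
shift [-0.0962 -0.3593  0.059 ] turn [ 0.0024 -0.0073 -0.0221] t 4.325 pos [0.5825 0.0352 0.1806] q [-0.11  0.13  1.86 -0.    1.15  1.41]
```

Request:
carry_out(
  deltas=[-0.013, -0.05, 0, 0, 0, -0.02, -0.029, -0.108, 0, 0, 0, -0.02, -0.045, -0.167, 0, 0, 0, -0.02, -0.06, -0.225, 0.01, 0, 0, -0.02, -0.075, -0.28, 0.02, 0, 0, -0.02],
)

```text
time: 4.95
eef_pos: [0.4897, 0.3127, 0.1543]
tcp_rot: [0.999, 0.036, -0.001, 0.001]
contact_force: [0.3, -0.2, -1.6]
opening: 0.266
finger_force: 39.6
```

Request:
carry_out(
  deltas=[-0.012, -0.045, 0.02, 0, 0, 0, -0.021, -0.079, 0.05, 0, 0, 0, -0.021, -0.079, 0.09, 0, 0, 0, -0.021, -0.079, 0.1, 0, 0, 0, -0.021, -0.079, 0.1, 0, 0, 0],
)

```text
time: 5.58
eef_pos: [0.4642, 0.388, 0.0551]
tcp_rot: [0.999, 0.035, -0.001, 0.001]
contact_force: [-0.3, -0.5, -2.1]
opening: 0.266
finger_force: 39.6
```

```bash
python3 go.py .4685 .389 .014 4.2; python3 - <<'E'
from h import *
im,d,m,W=cam("side"); save("pics/s2.png",im[250:400,200:500]);P=cloud(d,m,W)
x,y,z=P[...,0],P[...,1],P[...,2]
q=P[(x>.3)&(x<.65)&(y>.28)&(y<.5)&(z>.01)&(z<.03)]
r=cv2.minAreaRect((q[:,:2]*1000).astype(np.float32));print(r)
E
```

```text
shift [ 0.0045 -0.0008  0.041 ] turn [ 0.0016  0.0024 -0.0029] t 5.575 pos [0.4642 0.388  0.0551] q [ 0.53  0.34  1.86 -0.    0.94  2.03]
((468.5227966308594, 387.12091064453125), (281.13092041015625, 121.55976104736328), 4.906102180480957)
```

View pics/s2.png

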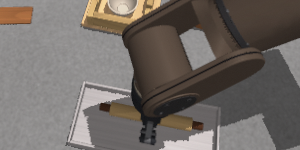

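The roller is held level over the tray. Lowering it.

Request:
carry_out(
  deltas=[0.004, 0, 0.02, 0, 0, 0, 0.004, 0, 0.035, 0, 0, 0, 0.004, 0, 0.043, 0, 0, 0, 0.004, 0, 0.046, 0, 0, 0, 0.004, 0, 0.046, 0, 0, 0],
)

```text
time: 6.25
eef_pos: [0.4687, 0.3892, 0.0102]
tcp_rot: [0.999, 0.035, -0.0, 0.0]
contact_force: [0.6, -0.9, -1.2]
opening: 0.265
finger_force: 39.6
```

Request:
carry_out(
  deltas=[0, 0, 0.002, 0, 0, 0, 0, 0, 0.004, 0, 0, 0, 0, 0, 0.004, 0, 0, 0],
)

```text
time: 6.62
eef_pos: [0.4687, 0.3892, 0.0063]
tcp_rot: [0.999, 0.035, -0.0, 0.0]
contact_force: [-0.0, -1.2, -1.2]
opening: 0.268
finger_force: 39.6
```

Request:
carry_out(
  deltas=[0, 0, 0, 0, 0, 0, 0, 0, 0, 0, 0, 0, 0, 0, 0, 0, 0, 0, 0, 0, 0, 0, 0, 0],
  grip=55,
)

```text
time: 7.12
eef_pos: [0.4688, 0.3893, 0.0064]
tcp_rot: [0.999, 0.035, 0.0, -0.0]
contact_force: [0.0, 0.9, 0.4]
opening: 0.553
finger_force: 0.0
```

Request:
carry_out(
  deltas=[0, 0, -0.01, 0, 0, 0, 0, 0, -0.04, 0, 0, 0, 0, 0, -0.1, 0, 0, 0, 0, 0, -0.16, 0, 0, 0, 0, 0, -0.19, 0, 0, 0],
)

```text
time: 7.75
eef_pos: [0.4703, 0.3902, 0.2021]
tcp_rot: [0.999, 0.035, 0.003, -0.002]
contact_force: [-0.1, -0.5, -0.5]
opening: 0.549
finger_force: 0.0
```

```bash
python3 go.py .5845 .0965 .19 2.8; python3 - <<'E'
from h import *
im,d,m,W=cam("wrist"); save("pics/w2.png",im);P=cloud(d,m,W)
x,y,z=P[...,0],P[...,1],P[...,2]
for b in((.35,.6,.32,.46,.017,.04),(.45,.72,.06,.15,.08,.11)):
  q=P[(x>b[0])&(x<b[1])&(y>b[2])&(y<b[3])&(z>b[4])&(z<b[5])]
  print(b,len(q),cv2.minAreaRect((q[:,:2]*1000).astype(np.float32)) if len(q)>3 else 0)
E
```

```text
shift [0.093  0.3011 0.0117] turn [-0.0035 -0.007   0.022 ] t 7.75 pos [0.4703 0.3902 0.2021] q [0.53 0.17 1.77 0.   1.19 2.03]
(0.35, 0.6, 0.32, 0.46, 0.017, 0.04) 4797 ((479.438720703125, 392.0955505371094), (249.64576721191406, 120.54765319824219), 4.360845565795898)
(0.45, 0.72, 0.06, 0.15, 0.08, 0.11) 93 ((578.28857421875, 101.8188705444336), (26.71413803100586, 3.434976816177368), 3.4936726093292236)
```

View pics/w2.png

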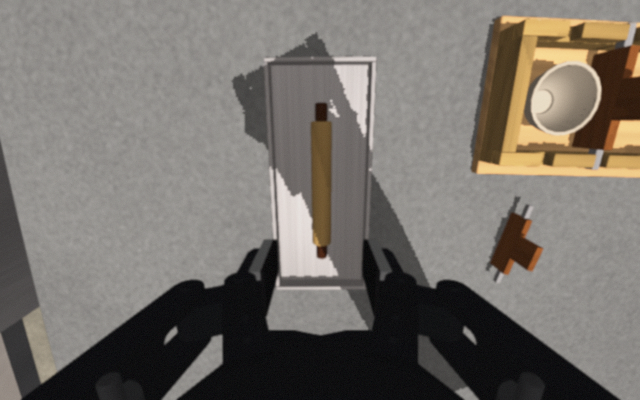

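The roller lies in the tray at (320,180). Now to the stop's tab.

Request:
carry_out(
  deltas=[0.017, 0.055, 0, 0, 0, 0.022, 0.035, 0.114, 0, 0, 0, 0.022, 0.053, 0.173, 0, 0, 0, 0.022, 0.071, 0.231, 0, 0, 0, 0.022, 0.088, 0.284, 0.005, 0, 0, 0.022],
  grip=35,
)

```text
time: 8.43
eef_pos: [0.5773, 0.1101, 0.1919]
tcp_rot: [1.0, 0.024, 0.001, -0.0]
contact_force: [1.1, 0.2, -0.1]
opening: 0.353
finger_force: 0.0
```

Request:
carry_out(
  deltas=[0.004, 0.014, 0.01, 0, 0, 0, 0.004, 0.014, 0.01, 0, 0, 0, 0.004, 0.014, 0.01, 0, 0, 0],
)

```text
time: 8.8
eef_pos: [0.5807, 0.0997, 0.1812]
tcp_rot: [1.0, 0.025, -0.0, -0.0]
contact_force: [0.7, -1.0, -0.3]
opening: 0.35
finger_force: 0.0
```

```bash
cat > look.py <<'E'
from h import *
import sys
im,d,m,W=cam("wrist"); save(sys.argv[1],im);P=cloud(d,m,W)
x,y,z=P[...,0],P[...,1],P[...,2]
for b in((.45,.72,.02,.15,.085,.11),(.45,.72,.1,.22,.046,.059),(.45,.72,-.14,.25,.048,.06)):
  q=P[(x>b[0])&(x<b[1])&(y>b[2])&(y<b[3])&(z>b[4])&(z<b[5])]
  print(b,len(q),cv2.minAreaRect((q[:,:2]*1000).astype(np.float32)) if len(q)>3 else 0)
q=P[(abs(x-.5845)<.015)&(y>-.02)&(y<.13)&(z>.085)&(z<.11)]; print(q.mean(0),q[:,2].max())
E
python3 look.py pics/w3.png; python3 go.py .5845 .0965 .06 2.8
```

```text
(0.45, 0.72, 0.02, 0.15, 0.085, 0.11) 579 ((585.2872314453125, 97.27760314941406), (39.90479278564453, 9.580639839172363), 2.849935531616211)
(0.45, 0.72, 0.1, 0.22, 0.046, 0.059) 6030 ((584.1023559570312, 153.23175048828125), (141.52391052246094, 111.7214584350586), 2.2218616008758545)
(0.45, 0.72, -0.14, 0.25, 0.048, 0.06) 10459 ((586.9363403320312, 63.330589294433594), (143.8147430419922, 290.0014953613281), 3.0578112602233887)
[0.58476996 0.09734973 0.0995876 ] 0.10155281764588717
shift [0.0035 0.0036 0.1215] turn [-0.0004  0.0001  0.0019] t 8.85 pos [0.5808 0.0999 0.1815] q [-0.    0.15  1.84  0.    1.16  1.52]
```

View pics/w3.png

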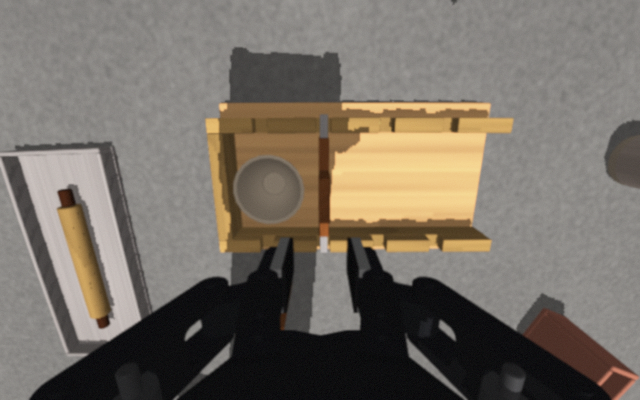

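The stop stands straight under the fingers at (323,180), clear of the bowl at (268,188). Descending and gripping the tab.

Request:
carry_out(
  deltas=[0.004, 0.003, 0.05, 0, 0, 0, 0.004, 0.003, 0.09, 0, 0, 0, 0.004, 0.003, 0.115, 0, 0, 0, 0.004, 0.003, 0.121, 0, 0, 0, 0.004, 0.003, 0.121, 0, 0, 0],
)

```text
time: 9.48
eef_pos: [0.5857, 0.0964, 0.061]
tcp_rot: [1.0, 0.025, 0.0, -0.0]
contact_force: [0.7, 0.4, 1.2]
opening: 0.351
finger_force: 0.0
```

Request:
carry_out(
  deltas=[0, 0, 0, 0, 0, 0, 0, 0, 0, 0, 0, 0, 0, 0, 0, 0, 0, 0, 0, 0, 0, 0, 0, 0, 0, 0, 0, 0, 0, 0],
  grip=0,
  grip_force=50,
)

```text
time: 10.1
eef_pos: [0.5868, 0.0958, 0.0623]
tcp_rot: [1.0, 0.024, 0.002, -0.0]
contact_force: [-1.3, 1.7, 5.8]
opening: 0.109
finger_force: 49.7
```

Request:
carry_out(
  deltas=[0, 0, -0.008, 0, 0, 0, 0, 0, -0.018, 0, 0, 0, 0, 0, -0.026, 0, 0, 0, 0, 0, -0.028, 0, 0, 0, 0, 0, -0.028, 0, 0, 0],
)

```text
time: 10.72
eef_pos: [0.5854, 0.0955, 0.0884]
tcp_rot: [1.0, 0.024, 0.0, 0.0]
contact_force: [-0.2, -0.3, -2.7]
opening: 0.112
finger_force: 48.6
```

```bash
python3 look.py pics/w4.png; python3 go.py .582 .037 .088 2.8
```

```text
(0.45, 0.72, 0.02, 0.15, 0.085, 0.11) 1650 ((611.544921875, 97.07967376708984), (44.065391540527344, 36.86774444580078), 2.1470563411712646)
(0.45, 0.72, 0.1, 0.22, 0.046, 0.059) 11076 ((582.7844848632812, 155.53030395507812), (137.17848205566406, 108.29718780517578), 2.267817735671997)
(0.45, 0.72, -0.14, 0.25, 0.048, 0.06) 17929 ((586.628173828125, 63.10374450683594), (138.8522186279297, 292.08795166015625), 3.102750062942505)
[0.59237546 0.09655226 0.10301749] 0.1099968432369185
shift [-0.0061  0.0583  0.0001] turn [ 0.      0.0004 -0.0001] t 10.775 pos [0.5852 0.0955 0.0881] q [-0.01  0.27  1.88 -0.    0.99  1.51]
```

The rail extent (139 × 292 mm, centre .5866,.0631) shows the stop is centred in the channel, so it needs a pure 60 mm shift along tool y.

Request:
carry_out(
  deltas=[0, 0.012, 0, 0, 0, 0, 0, 0.03, 0, 0, 0, 0, 0, 0.05, 0, 0, 0, 0, 0, 0.06, 0, 0, 0, 0, 0, 0.06, 0, 0, 0, 0],
)

```text
time: 11.4
eef_pos: [0.5885, 0.0344, 0.0884]
tcp_rot: [1.0, 0.023, 0.0, -0.0]
contact_force: [-0.9, 0.1, -1.2]
opening: 0.114
finger_force: 48.7
```

Request:
carry_out(
  deltas=[0, 0, 0.008, 0, 0, 0, 0, 0, 0.014, 0, 0, 0, 0, 0, 0.019, 0, 0, 0, 0, 0, 0.023, 0, 0, 0, 0, 0, 0.023, 0, 0, 0],
)

```text
time: 12.02
eef_pos: [0.5881, 0.0358, 0.0648]
tcp_rot: [1.0, 0.025, -0.0, -0.0]
contact_force: [-0.7, -0.0, -2.1]
opening: 0.11
finger_force: 48.7
```

```bash
python3 go.py .588 .0371 .061 2.8
```

```text
shift [ 0.     -0.0013  0.0038] turn [-0.0002  0.0009  0.0002] t 12.025 pos [0.5881 0.0358 0.0648] q [-0.11  0.29  1.9   0.    0.95  1.41]
```

Request:
carry_out(
  deltas=[0, 0, 0.002, 0, 0, 0, 0, 0, 0.004, 0, 0, 0, 0, 0, 0.004, 0, 0, 0],
)

```text
time: 12.4
eef_pos: [0.5887, 0.0356, 0.0623]
tcp_rot: [1.0, 0.024, 0.0, 0.0]
contact_force: [-2.3, -0.4, 4.3]
opening: 0.111
finger_force: 49.4
```

Request:
carry_out(
  deltas=[0, 0, 0, 0, 0, 0, 0, 0, 0, 0, 0, 0, 0, 0, 0, 0, 0, 0, 0, 0, 0, 0, 0, 0],
  grip=35,
)

```text
time: 12.9
eef_pos: [0.5883, 0.0356, 0.0612]
tcp_rot: [1.0, 0.024, -0.0, -0.0]
contact_force: [0.0, 0.5, 0.8]
opening: 0.351
finger_force: 0.0
```

Request:
carry_out(
  deltas=[0, 0, -0.02, 0, 0, 0, 0, 0, -0.06, 0, 0, 0, 0, 0, -0.11, 0, 0, 0, 0, 0, -0.13, 0, 0, 0],
)

```text
time: 13.4
eef_pos: [0.5905, 0.0354, 0.1968]
tcp_rot: [1.0, 0.024, 0.004, 0.001]
contact_force: [-0.5, -0.4, -0.1]
opening: 0.351
finger_force: 0.0
```

```bash
python3 look.py pics/w5.png; python3 go.py .388 -.227 .2 2.8
```

```text
(0.45, 0.72, 0.02, 0.15, 0.085, 0.11) 492 ((587.3823852539062, 36.407344818115234), (39.59636688232422, 9.335590362548828), 2.755450963973999)
(0.45, 0.72, 0.1, 0.22, 0.046, 0.059) 5623 ((582.087158203125, 156.28289794921875), (138.03770446777344, 105.00069427490234), 2.6161389350891113)
(0.45, 0.72, -0.14, 0.25, 0.048, 0.06) 9298 ((585.8655395507812, 63.667747497558594), (142.76763916015625, 290.89453125), 2.854269027709961)
[0.58460308 0.03627365 0.09954524] 0.10199264452539464
shift [-0.2156  0.2522 -0.0036] turn [ 0.0016 -0.0098  0.0001] t 13.45 pos [0.591  0.0354 0.1981] q [-0.11  0.13  1.82  0.    1.18  1.41]
```

View pics/w5.png

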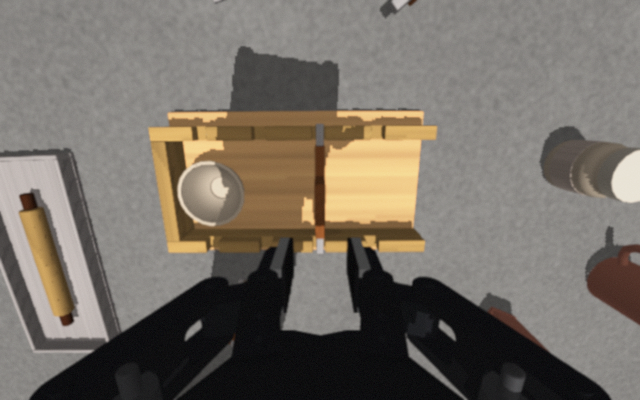

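The stop stands home in the target notches at (320,190), same height as before; bowl and roller are in place. Now the vase: I'll grip it across its 60 mm length, tool heading 69°, so it later lies along the rack's x.

Request:
carry_out(
  deltas=[-0.03, 0.036, 0, 0, 0, -0.18, -0.066, 0.078, 0, 0, 0, -0.36, -0.103, 0.12, 0, 0, 0, -0.54, -0.139, 0.162, 0, 0, 0, -0.72, -0.17, 0.2, 0, 0, 0, -0.9],
  grip=100,
)

```text
time: 14.08
eef_pos: [0.4298, -0.169, 0.1901]
tcp_rot: [0.895, 0.447, -0.001, -0.001]
contact_force: [0.2, -0.3, -0.4]
opening: 0.998
finger_force: 0.0
```

```bash
python3 go.py .388 -.227 .2 69
```

```text
shift [-0.0715  0.0014 -0.0099] turn [-1.900e-03 -1.000e-04 -2.781e-01] t 14.075 pos [ 0.4298 -0.169   0.1901] q [-0.59 -0.16  2.12 -0.    1.18  0.05]
```

Request:
carry_out(
  deltas=[-0.035, 0, -0.005, 0, 0, -0.14, -0.06, 0, -0.01, 0, 0, -0.25, -0.07, 0, -0.01, 0, 0, -0.278, -0.07, 0, -0.01, 0, 0, -0.278],
)

```text
time: 14.58
eef_pos: [0.3885, -0.2241, 0.2003]
tcp_rot: [0.826, 0.563, -0.0, -0.001]
contact_force: [-0.5, 0.6, 0.2]
opening: 1.004
finger_force: 0.0
```

```bash
python3 - <<'E'
from h import *
for c in ("wrist","side","top"):
    im,d,m,W=cam(c); P=cloud(d,m,W)
    if c=="wrist": save("pics/w6.png",im)
    x,y,z=P[...,0],P[...,1],P[...,2]
    for zl in ((.03,.085),(.09,.108)):
        q=P[(x>.31)&(x<.46)&(y>-.3)&(y<-.15)&(z>zl[0])&(z<zl[1])]
        print(c,zl,len(q),cv2.minAreaRect((q[:,:2]*1000).astype(np.float32)) if len(q)>3 else 0)
E
python3 go.py .387 -.227 .051 69
```

```text
wrist (0.03, 0.085) 1378 ((384.48095703125, -225.98281860351562), (36.210060119628906, 58.65910339355469), 68.8467025756836)
wrist (0.09, 0.108) 1500 ((383.7916564941406, -227.6571807861328), (39.70658493041992, 60.0629768371582), 68.63513946533203)
side (0.03, 0.085) 383 ((386.56439208984375, -227.12863159179688), (43.58660888671875, 61.019569396972656), 70.42127227783203)
side (0.09, 0.108) 181 ((385.44976806640625, -228.66473388671875), (43.3978157043457, 58.77324676513672), 69.66046142578125)
top (0.03, 0.085) 91 ((388.19720458984375, -212.52362060546875), (23.60520362854004, 57.15720748901367), 56.612579345703125)
top (0.09, 0.108) 63 ((394.00140380859375, -209.97775268554688), (15.919339179992676, 58.729610443115234), 51.60648727416992)
shift [-0.0041 -0.0006  0.1497] turn [-0.0012 -0.0006 -0.0058] t 14.725 pos [ 0.3892 -0.2235  0.2007] q [-0.75 -0.2   2.14  0.    1.21 -0.38]
```

View pics/w6.png

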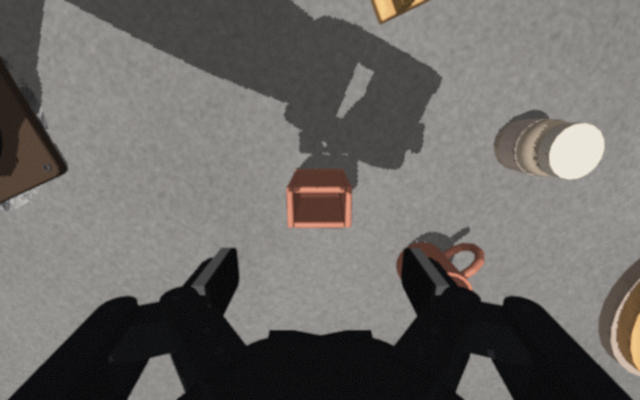

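The vase at (320,200) is square to the fingers; the mug and jar are clear. Offset (-5.5, -3) mm, then straight down.

Request:
carry_out(
  deltas=[-0.0055, -0.003, 0.03, 0, 0, 0, -0.0055, -0.003, 0.07, 0, 0, 0, -0.0055, -0.003, 0.11, 0, 0, 0, -0.0055, -0.003, 0.14, 0, 0, 0, -0.0055, -0.003, 0.15, 0, 0, 0],
)

```text
time: 15.35
eef_pos: [0.3836, -0.2265, 0.0492]
tcp_rot: [0.826, 0.564, -0.0, -0.002]
contact_force: [-0.2, -0.4, 0.4]
opening: 1.003
finger_force: 0.0
```

Request:
carry_out(
  deltas=[0, 0, 0, 0, 0, 0, 0, 0, 0, 0, 0, 0, 0, 0, 0, 0, 0, 0, 0, 0, 0, 0, 0, 0, 0, 0, 0, 0, 0, 0],
  grip=55,
  grip_force=40,
)

```text
time: 15.98
eef_pos: [0.3853, -0.2287, 0.0525]
tcp_rot: [0.826, 0.564, 0.0, 0.001]
contact_force: [1.1, 1.6, 4.9]
opening: 0.695
finger_force: 44.9
```

```bash
python3 go.py .384 -.2278 .051 69
```

```text
shift [ 0.0004 -0.0015  0.0015] turn [ 0.002   0.0006 -0.0059] t 15.975 pos [ 0.3853 -0.2287  0.0525] q [-0.76  0.02  2.24  0.    0.88 -0.39]
```

Request:
carry_out(
  deltas=[0, 0, -0.012, 0, 0, 0, 0, 0, -0.04, 0, 0, 0, 0, 0, -0.09, 0, 0, 0, 0, 0, -0.135, 0, 0, 0, 0, 0, -0.15, 0, 0, 0],
)

```text
time: 16.6
eef_pos: [0.3853, -0.2289, 0.2043]
tcp_rot: [0.826, 0.564, 0.0, 0.003]
contact_force: [0.9, -0.2, -3.2]
opening: 0.695
finger_force: 44.8
```

```bash
python3 go.py .5854 .0794 .2 92.9
```

```text
shift [0.36   0.0742 0.0039] turn [ 0.0043  0.0031 -0.4229] t 16.6 pos [ 0.3853 -0.2289  0.2043] q [-0.76 -0.21  2.14 -0.    1.21 -0.39]
```

Request:
carry_out(
  deltas=[0.02, 0.004, 0, 0, 0, -0.04, 0.055, 0.011, 0, 0, 0, -0.08, 0.1, 0.02, 0, 0, 0, -0.13, 0.145, 0.03, 0, 0, 0, -0.18, 0.19, 0.039, 0, 0, 0, -0.24],
)

```text
time: 17.23
eef_pos: [0.4893, -0.0637, 0.1991]
tcp_rot: [0.752, 0.659, -0.001, -0.002]
contact_force: [0.9, 0.2, -2.9]
opening: 0.698
finger_force: 44.7
```

Request:
carry_out(
  deltas=[0.05, -0.002, 0, 0, 0, -0.04, 0.095, -0.004, 0, 0, 0, -0.09, 0.13, -0.005, 0, 0, 0, -0.14, 0.15, -0.005, 0, 0, 0, -0.18, 0.155, -0.005, 0, 0, 0, -0.183],
)

```text
time: 17.85
eef_pos: [0.5041, 0.0899, 0.1992]
tcp_rot: [0.688, 0.725, -0.001, -0.001]
contact_force: [0.1, -0.4, -3.8]
opening: 0.7
finger_force: 44.6
```

```bash
python3 go.py .5854 .0794 .068 92.9; python3 - <<'E'
from h import *
im,d,m,W=cam("wrist"); save("pics/w7.png",im)
im,d,m,W=cam("side"); save("pics/s7.png",cv2.resize(im[120:300,220:460],(720,540))); P=cloud(d,m,W)
x,y,z=P[...,0],P[...,1],P[...,2]
q=P[(x>.5)&(x<.67)&(y>.115)&(y<.205)&(z>.045)&(z<.058)]
print(cv2.minAreaRect((q[:,:2]*1000).astype(np.float32)))
E
```

```text
shift [-0.0148  0.0812  0.1308] turn [-0.0042 -0.0001  0.0018] t 17.85 pos [0.5041 0.0899 0.1992] q [-0.02 -0.04  2.   -0.    1.19 -0.07]
((582.7361450195312, 160.0538330078125), (89.73207092285156, 141.80422973632812), 89.99237823486328)
```

View pics/s7.png

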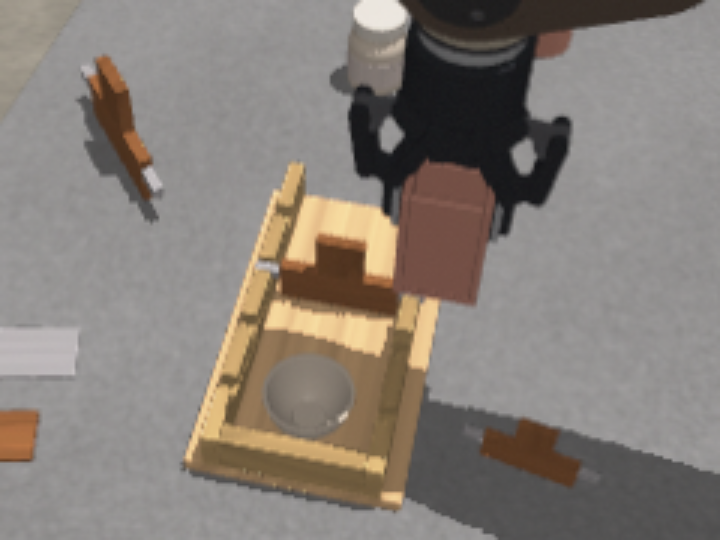

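The vase is held upright (445,235), short of the rack in x because the axes turned; the stop is seated at (340,275) and the bowl stands at (310,390). Correcting sideways.

Request:
carry_out(
  deltas=[-0.004, 0.02, 0, 0, 0, 0, -0.01, 0.052, 0, 0, 0, 0, -0.014, 0.075, 0, 0, 0, 0, -0.015, 0.081, 0.01, 0, 0, 0, -0.015, 0.081, 0.02, 0, 0, 0],
)

```text
time: 18.58
eef_pos: [0.5863, 0.0774, 0.1798]
tcp_rot: [0.689, 0.724, -0.001, -0.001]
contact_force: [-0.0, 0.4, -4.0]
opening: 0.697
finger_force: 44.9
```

```bash
python3 go.py .5854 .0794 .068 92.9; python3 - <<'E'
from h import *
im,d,m,W=cam("wrist"); save("pics/w8.png",im); P=cloud(d,m,W)
x,y,z=P[...,0],P[...,1],P[...,2]
for n,b in(("tab",(.55,.62,0,.06,.085,.108)),("bowl",(.54,.63,.11,.189,.046,.062))):
  q=P[(x>b[0])&(x<b[1])&(y>b[2])&(y<b[3])&(z>b[4])&(z<b[5])]
  print(n,len(q),cv2.minAreaRect((q[:,:2]*1000).astype(np.float32)) if len(q)>3 else 0)
im,d,m,W=cam("side"); save("pics/s8.png",cv2.resize(im[120:300,220:460],(720,540))); P=cloud(d,m,W)
x,y,z=P[...,0],P[...,1],P[...,2]
q=P[(x>.53)&(x<.64)&(y>.04)&(y<.12)&(z>.1)&(z<.2)]
q=q[q[:,2]<.19]; print(len(q),q.min(0),q.max(0))
E
```

```text
shift [ 0.0021 -0.0006  0.1118] turn [-0.0023 -0.0001 -0.0011] t 18.575 pos [0.5863 0.0774 0.1798] q [-0.04  0.15  1.83 -0.    1.16 -0.09]
tab 0 0
bowl 1817 ((580.9417724609375, 151.93890380859375), (70.55540466308594, 70.33755493164062), 4.1360883712768555)
584 [0.54218392 0.06084527 0.12305925] [0.62208356 0.09952451 0.18997568]
```

View pics/w8.png

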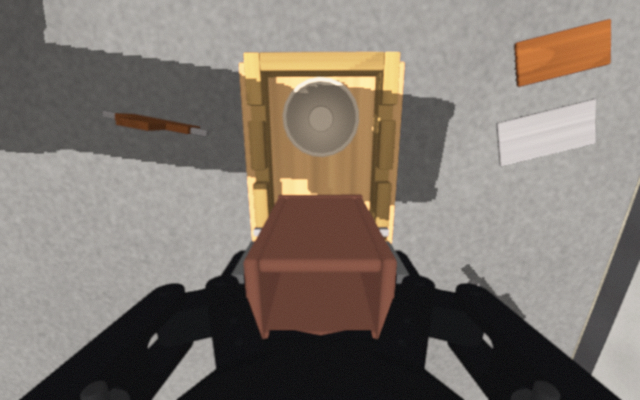

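The vase is aligned over the gap: bowl centre (320,115) at y=.152, stop at y=.0365, vase at about .079. Descending gently.

Request:
carry_out(
  deltas=[0.001, 0, 0.02, 0, 0, 0, 0.001, 0, 0.05, 0, 0, 0, 0.001, 0, 0.08, 0, 0, 0, 0.001, 0, 0.1, 0, 0, 0, 0.001, 0, 0.106, 0, 0, 0],
)

```text
time: 19.3
eef_pos: [0.5857, 0.0793, 0.0734]
tcp_rot: [0.689, 0.725, -0.001, -0.001]
contact_force: [-0.0, -0.2, -3.2]
opening: 0.7
finger_force: 44.9
```

Request:
carry_out(
  deltas=[0, 0, 0.001, 0, 0, 0, 0, 0, 0.002, 0, 0, 0, 0, 0, 0.003, 0, 0, 0, 0, 0, 0.003, 0, 0, 0],
)

```text
time: 19.8
eef_pos: [0.5874, 0.0791, 0.0729]
tcp_rot: [0.689, 0.725, 0.0, 0.0]
contact_force: [0.3, -0.2, -2.8]
opening: 0.697
finger_force: 44.9
```

Request:
carry_out(
  deltas=[0, 0, 0.001, 0, 0, 0, 0, 0, 0.002, 0, 0, 0, 0, 0, 0.003, 0, 0, 0, 0, 0, 0.003, 0, 0, 0],
)

```text
time: 20.3
eef_pos: [0.5869, 0.0791, 0.0692]
tcp_rot: [0.689, 0.725, -0.0, -0.0]
contact_force: [-1.0, -0.1, -2.0]
opening: 0.698
finger_force: 44.9
```

Request:
carry_out(
  deltas=[0, 0, 0.001, 0, 0, 0, 0, 0, 0.002, 0, 0, 0, 0, 0, 0.002, 0, 0, 0, 0, 0, 0.002, 0, 0, 0],
)

```text
time: 20.8
eef_pos: [0.5872, 0.0791, 0.0675]
tcp_rot: [0.689, 0.725, 0.0, 0.0]
contact_force: [-0.2, 1.1, -1.2]
opening: 0.696
finger_force: 44.9
```

Request:
carry_out(
  deltas=[0, 0, 0.0007, 0, 0, 0, 0, 0, 0.0015, 0, 0, 0, 0, 0, 0.0015, 0, 0, 0],
)

```text
time: 21.18
eef_pos: [0.5872, 0.0791, 0.0674]
tcp_rot: [0.689, 0.725, -0.0, -0.0]
contact_force: [-4.9, 0.1, 6.6]
opening: 0.696
finger_force: 46.0
```

Seated. Releasing and withdrawing.

Request:
carry_out(
  deltas=[0, 0, 0, 0, 0, 0, 0, 0, 0, 0, 0, 0, 0, 0, 0, 0, 0, 0, 0, 0, 0, 0, 0, 0],
  grip=92,
)

```text
time: 21.68
eef_pos: [0.5871, 0.0791, 0.0657]
tcp_rot: [0.689, 0.725, 0.0, -0.0]
contact_force: [-0.8, -0.2, -0.1]
opening: 0.922
finger_force: 0.0
```

Request:
carry_out(
  deltas=[0, 0, -0.02, 0, 0, 0, 0, 0, -0.06, 0, 0, 0, 0, 0, -0.11, 0, 0, 0, 0, 0, -0.16, 0, 0, 0, 0, 0, -0.17, 0, 0, 0],
)

```text
time: 22.3
eef_pos: [0.5896, 0.0791, 0.2428]
tcp_rot: [0.689, 0.725, 0.004, 0.004]
contact_force: [-0.1, 1.3, 0.4]
opening: 0.918
finger_force: 0.0
```

Request:
carry_out(
  deltas=[-0.05, 0, 0, 0, 0, 0, -0.1, 0, 0, 0, 0, 0, -0.15, 0, 0, 0, 0, 0, -0.18, 0, 0, 0, 0, 0, -0.18, 0, 0, 0, 0, 0],
)

```text
time: 22.92
eef_pos: [0.5957, -0.1025, 0.2352]
tcp_rot: [0.69, 0.724, -0.0, -0.001]
contact_force: [0.2, 0.5, -0.2]
opening: 0.918
finger_force: 0.0
```

```bash
python3 - <<'E'
from h import *
for c in ("wrist","side"):
    im,d,m,W=cam(c); P=cloud(d,m,W)
    if c=="side": save("pics/s9.png",cv2.resize(im[90:400,200:480],(540,598)))
    x,y,z=P[...,0],P[...,1],P[...,2]
    for n,b in(("tab",(.55,.62,0,.057,.09,.108)),("bowl",(.54,.63,.112,.189,.046,.062)),("vase",(.53,.64,.05,.115,.11,.125))):
      q=P[(x>b[0])&(x<b[1])&(y>b[2])&(y<b[3])&(z>b[4])&(z<b[5])]
      print(c,n,len(q),q[:,2].mean() if len(q) else 0,cv2.minAreaRect((q[:,:2]*1000).astype(np.float32)) if len(q)>3 else 0)
s=ctrl.get_state();print(s["time"],s["eef_pos"])
E
```

```text
wrist tab 632 0.0987323350939923 ((587.1915893554688, 35.43976593017578), (39.62607192993164, 10.386992454528809), 2.529966115951538)
wrist bowl 0 0 0
wrist vase 753 0.11540436936908027 ((586.5444946289062, 63.01298522949219), (59.31078338623047, 8.06319522857666), 3.1612508296966553)
side tab 77 0.0958141812674248 ((587.9451904296875, 35.602073669433594), (39.43175506591797, 10.840787887573242), 3.2870872020721436)
side bowl 236 0.05220072140063215 ((581.9885864257812, 155.2684326171875), (68.9731216430664, 81.7392807006836), 11.057771682739258)
side vase 186 0.11297409817070167 ((586.3828735351562, 78.32266235351562), (60.06298065185547, 42.4078254699707), 2.8021962642669678)
23.025 [ 0.59578602 -0.1003113   0.23537168]
```

View pics/s9.png

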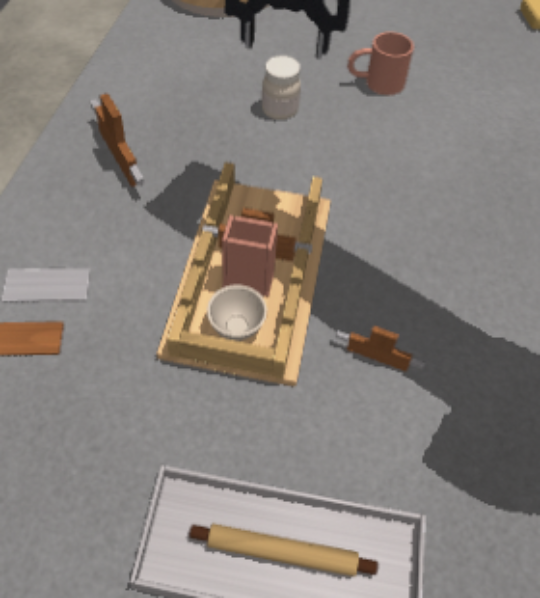

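The vase stands upright at (250,250) between the bowl (237,312) and the stop, and the roller is in the tray (280,550). The jar and mug are untouched and the gripper is clear. Handing in.

```bash
python3 -c "
from plant import ctrl
print(ctrl.sign_off())"
```

```text
the job is handed in; nothing more can be done
None
```

The job is handed in at about 23 s: the roller lies in the tray, the stop is home in the next notches, and the vase stands upright between bowl and stop, with the bowl, jar and mug where they were; no verdict came back.

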